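# Hang a parts caddy on a flap-keeper peg

### The job

Hang the red parts caddy on the steel peg of the blue rack: thread its eye onto the peg, let it down to ride on the peg, and push the eye in under the yellow flap until it bottoms on the black stop and the flap has dropped shut behind it. Before letting go, pull the caddy back against the shut flap to prove that it holds, then leave the caddy hanging there. Be gentle (press home and pull with 8 to 10 N, never more than 15 N between caddy and rack), lift the flap only with the eye and not with the gripper, and leave the other things on the bench alone.

Things in the scene. Friction and masses are not known exactly. Their poses are not given: they have to be found in the camera images.
- caddy: Loose red open parts caddy, 0.2 to 0.42 kg, 150 x 90 x 50 mm (x, y, z), 3 mm walls, standing on the bench at the start. Origin: centre of its underside; z up; +x points to the end with the hanging strap, an upright aluminium plate 4 mm thick (x = 75 to 79 mm), 34 mm wide, up to z = 114 mm, with a round eye near its top. A black grip stands in the other half
- eye (a point): Centre of the eye: a round hole of 19 mm diameter through the strap along the caddy's x, at (77, 0, 97) mm in the caddy's frame; the rim above the hole is 8 mm. Riding on the peg, the eye's centre is about 5.5 mm below the peg axis; bottomed on the stop it is 8 to 18 mm out from the board, pulled back against the shut flap about 27 mm
- grip (a point): Point to take the black rubber grip, at (-35, 0, 78) mm in the caddy's frame. The grip is 36 mm long (x), 12 mm thick (y), its top at z = 95 mm; take it from above, closing along y, with the fingertips above the 50 mm high rim; grip firmly (about 80 N), for the caddy weighs and pushes at a distance from the grip
- rack: Fixed upright blue board, 120 mm wide, 233 mm high. Origin: at bench height under the middle of its front face; z up, front faces -x. A level steel peg of 8 mm diameter sticks out along -x at y = 0, z = 150 mm. A rest strip, 3 mm proud at z = 54 to 70 mm, backs the hanging caddy, which may sag up to 18 degrees nose down when let go. Feel for the peg and the stop
- peg_tip (a point): The free, round end of the peg, on its axis; at (-73, 0, 150) mm in the rack's frame. Above the peg two bracket cheeks reach out to x = -52 mm, 15 to 18 mm either side of the axis, z = 179 to 191 mm, and carry the flap
- stop: Adjustable stop around the root of the peg: a dark steel flange with a hard black collar, 26 mm diameter, on whose front face the strap bottoms. Origin: on the board's face, on the peg axis. The collar is clamped firmly, at a different depth each time: its face stands somewhere from 6 to 16 mm out from the board, and this is not in the measured pose, so feel for it
- flap: Yellow gravity flap, 50 g, 22 mm wide, 32 mm long, 3 mm thick, over the peg. Origin: its hinge pin, at (-46, 0, 184) mm in the rack's frame. Its z axis is upright when it is shut and leans to the rack's -x by the angle of lift: about 0.35 rad while an eye riding on the peg passes under it, at most 0.9
- flap_tip (a point): Middle of the flap's free lower edge. Shut, the flap slopes 0.5 rad inward, this edge 2 mm above the peg and 31 mm out from the board. The eye pushed in along the peg lifts it inward (under 1 N); it cannot swing outward. It drops behind the strap only once the eye's centre is within 21 mm of the board, and only if the eye is less than 3 mm above its riding height
- spool: Bystander: grey solder spool standing on end, 56 mm diameter, 40 mm high; origin under its centre
- flux: Bystander: small amber jar, 44 mm diameter, 55 mm high; origin under its centre
- motor: Bystander: small electric motor on a 50 mm square steel foot, 56 mm high; origin under its centre
Things that resemble listed ones, but are neither listed nor needed, are in the scene too. Several things have the shape of the caddy; the one meant has the colours described above.

How it is judged:
On the way, in this order (a step that is already met when the one before it is completed fails the run):
1. the eye, on the peg, lifts the flap (angle between the z axis of flap and the z axis of rack, either way round above 0.2 rad and contact force between caddy and flap above 0.02 N and y of eye in the frame of rack between -0.012 and 0.012 m and z of eye in the frame of rack between 0.132 and 0.16 m), for 0.05 s.
2. the eye bottoms on the stop (more than 5 N) with the flap dropped shut behind it (contact force between caddy and stop above 5 N and angle between the z axis of flap and the z axis of rack, either way round below 0.1 rad and x of eye in the frame of rack above -0.026 m and y of eye in the frame of rack between -0.012 and 0.012 m and z of eye in the frame of rack between 0.132 and 0.16 m), for 0.05 s.
3. the held caddy is pulled back against the shut flap (more than 5 N) (contact force between caddy and flap above 5 N and contact force between caddy and the fingers above 1 N and angle between the z axis of flap and the z axis of rack, either way round below 0.1 rad and x of eye in the frame of rack above -0.036 m and y of eye in the frame of rack between -0.012 and 0.012 m and z of eye in the frame of rack between 0.132 and 0.16 m), for 0.1 s.
At the end, for the whole second after the job is handed in: The caddy hangs at rest on the peg, upright within 0.4 rad, its eye centre between the stop and the flap (0 to 37 mm out from the board, within 12 mm sideways of the peg axis and 10 mm above to 18 mm below it), the flap shut within 0.12 rad (x of eye in the frame of rack between -0.037 and 0 m and angle between the z axis of flap and the z axis of rack, either way round below 0.12 rad and angle between caddy's own z axis and vertical below 0.4 rad and linear speed of caddy below 0.03 m/s and angular speed of caddy below 0.3 rad/s and y of eye in the frame of rack between -0.012 and 0.012 m and z of eye in the frame of rack between 0.132 and 0.16 m); the robot touches nothing.
It fails at once if the gripped caddy presses on the rack, its peg, stop or flap with more than 15 N (contact force between caddy and the fingers above 0.5 N and (contact force between caddy and rack above 15 N or contact force between caddy and stop above 15 N)).
It fails at once if the gripper or arm pushes on the rack or its flap (more than 3 N) (contact force between any of the fingers, the arm and rack above 3 N).
It fails at once if a bystander (spool, jar or motor) is shifted by more than 25 mm (distance of any of spool, flux, motor from where it was at the start of the episode above 0.025 m).
It also fails if it takes over 72 s, if anything falls off the work surface, if the arm or the gripper's body presses on something with over 40 N, if the wrist force passes 120 N, or if a joint passes its speed limit or range.

### The arm

A 6-joint arm with a two-finger parallel gripper is mounted at the origin on the work surface. World frame = base frame: x ahead of the robot, y to its left, z up, the work surface at z = 0. Lengths are in m, angles in rad, forces in N, time in s.
With the tool pointing down it reaches from about 0.3 to 0.875 m from the base axis. Payload 6.4 kg.
Tool frame: the origin (TCP) lies at the very end of the fingers, on their centre line; the grasp point (between the pads) lies 19 mm behind it; z points along the fingers, y is the line along which they close (so a half turn about z gives the same grasp; the last joint's range is limited). The gripper opens to 85 mm and grips with 20 to 120 N. Pads are 22 mm wide; open, the fingers measure 114 mm over their backs; the gripper's body (76 mm by 85 mm) begins 54 mm behind the grasp point. The pads swing forward as they close: fully open they stand 13 mm farther back than shut.
Start: joints at [-1.389, 0.181, 1.607, -0, 1.354, -0.206], TCP at [0.217, -0.532, 0.231] pointing down, gripper open.
Joint ranges: [-2.99, 2.99], [-0.89, 2.07], [0.3, 2.58], [-1.14, 4.28], [0, 2.63], [-3.12, 3.12]. Speed limits (rad/s): [2.57, 2.57, 3.01, 3.14, 3.14, 3.14].

### API

Orientations are given as a unit quaternion [w, x, y, z].
In Python, from bench import ctrl gives the robot as it stands.
- The arm moves only by the tool jog_arm, never from a script. Its argument "series" is a list that holds one entry, the list of rows, each a list of 7 numbers: the shift along the tool's x, y, z in mm, then the turn, a rotation vector about the tool's x, y, z in rad, then the finger opening in mm, from 0 to 85.4. In form: [[[tx, ty, tz, rx, ry, rz, gripper], ...]]. A call has exactly 10 rows; each row shifts and turns the commanded pose from where the row before left it, along the tool's axes as they then stand; what a row does not reach is not made up. A row lasts 1/10 s, in which the tool goes at most 50 mm and 8.59 degrees, less where a joint would pass 70% of its speed; a pose out of reach is approached as far as the arm can. A call with a gripper value outside its range is refused whole. The fingers move at their own pace and stop on an object; the grip force is fixed at half the most. Time passes only in rows, so rows that do not move let the fingers close, or fill a call up. It gives the time, the measured TCP pose, the force, the opening and the grip force at its end, in the units of the state.
- ctrl.get_obs(): the state, without advancing time (a new reading comes with each control period).
- ctrl.camera(name): name is "scene" or "top" or "wrist"; returns a dict with "frame" (420x560x3 uint8, blue, green, red), "z_map" (420x560 float32, m along the optical axis (not along the pixel's ray), 0 where there is no reading), "fx", "fy", "cx", "cy" (pixels), "xyz" and "rotation" of the camera in the world. Camera axes: x right, y down, z forward; pixel columns grow to the right and rows downward; lengths in m; the calibration is good to about 2 mm. A picture is of the moment at which its call begins.
- ctrl.hand_in(): hands the job in; it is judged then, once.
The state is a dict: "time_s": time; "q": joint angles; "dq": joint speeds; "joint_efforts": joint torques, N m; "eef_pos": TCP position; "eef_rot": TCP orientation; "wrist_force": force on the tool from outside, world axes, zero at the start; "torque": the same for the moment, N m; "opening": opening from 0.0 (shut) to 1.0 (fully open); "grasp_force": force on a finger pad.
Only numpy, scipy, OpenCV 4.12 (cv2) and the standard library are available. Lean on these libraries where they do the work, as an engineer would, in place of code of your own. Each camera call takes 0.05 s, during which the arm holds its last target. There are 200 camera calls.

## Working session

There is one attempt and no reset: what is moved stays moved. The work goes in short steps, Python scripts to look and compute and a tool call to move; the robot and the scene stay as the last step left them, time stands still between calls to the robot, and variables do not carry over. Pictures are saved under pics/ and viewed, at most 10 in all, crops included, and the job is handed in when it is done.

Besides the shell and the picture viewer there is one more tool, called by a JSON object that holds its "method" and its "body". jog_arm: Moves the arm, as the interface text tells. Its arguments: {"type":"object","properties":{"series":{"type":"array"}},"required":["series"]}

```bash
ls; mkdir -p pics; cat > h.py <<'E'
import numpy as np, cv2
from bench import ctrl
def cam(n):
    c=ctrl.camera(n); f=np.array(c['frame']); z=np.array(c['z_map'])
    R=np.array(c['rotation']); 
    if R.shape!=(3,3):
        from scipy.spatial.transform import Rotation as Ro
        R=Ro.from_quat(np.roll(R,-1)).as_matrix()
    v,u=np.mgrid[:f.shape[0],:f.shape[1]]
    P=np.stack([(u-c['cx'])/c['fx']*z,(v-c['cy'])/c['fy']*z,z],-1)@R.T+np.array(c['xyz'])
    P[z<=0]=np.nan
    return f,z,P,c,R
E
python3 - <<'E'
from h import *
a=[]
for n in ['scene','top']:
    f,z,P,c,R=cam(n); a.append(f); print(n,c['xyz'],R.round(3).tolist(),c['fx'],c['cx'],c['cy'])
    np.savez(n+'.npz',f=f,P=P,z=z)
    cv2.imwrite(f'pics/{n}0.png',f)
print(ctrl.get_obs())
E
```

```text
pics
scene [ 0.7882473  -0.54222123  0.80291035] [[0.842, 0.392, -0.371], [0.539, -0.629, 0.56], [-0.014, -0.672, -0.741]] 382.2878799044631 278.5938377306782 211.5104808875966
top [ 0.38780398 -0.01361752  1.18913379] [[-0.006, -0.997, 0.079], [-1.0, 0.007, 0.006], [-0.006, -0.079, -0.997]] 498.064739187072 275.2375808169411 204.8984087771778
{'time_s': 0.1, 'q': array([-1.38925406e+00,  1.81471267e-01,  1.60789388e+00, -1.11710221e-05,
        1.35379660e+00, -2.06293109e-01]), 'dq': array([-1.75788910e-03, -1.43756025e-03, -2.34418980e-03, -5.94504542e-04,
       -1.99207698e-03,  7.90207499e-05]), 'joint_efforts': array([ 8.79625486e-05, -4.45873725e+01, -3.52237630e+01, -2.53725229e-04,
        4.14669776e-03,  8.44243544e-06]), 'eef_pos': array([ 0.21738298, -0.53179634,  0.23047853]), 'eef_rot': array([-7.84551219e-04,  9.81256276e-01,  1.92705746e-01,  4.25565752e-06]), 'wrist_force': array([ 0.06788116, -0.44031551, -0.39904905]), 'torque': array([-0.01542853, -0.00258044, -0.0631022 ]), 'grasp_force': 0.0, 'opening': 1.0001038889691853}
```

View pics/scene0.png

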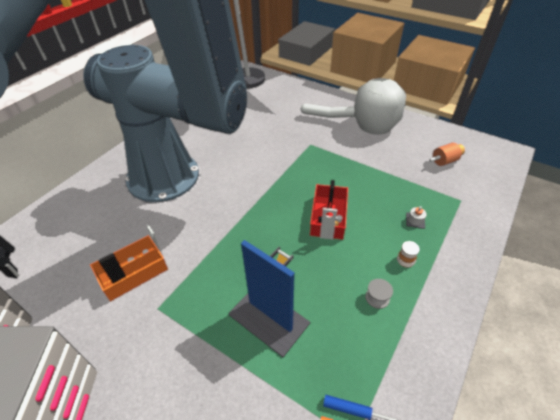

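View pics/top0.png

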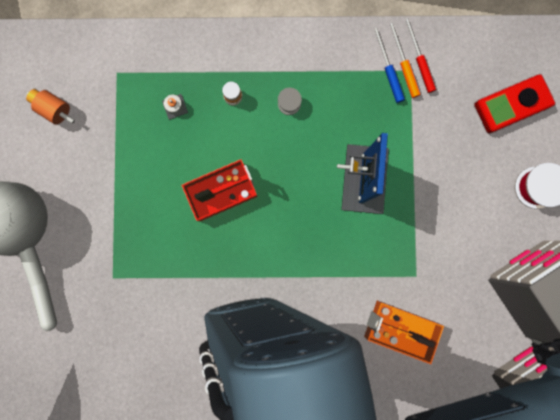

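The scene view shows the red caddy at (328,212), the rack from behind at (270,285), and the orange look-alike at (130,268). In the top view the caddy is at (220,190) with its strap to the right. The rack is at (375,165), with its peg pointing left to a tip near (338,166).

```bash
python3 - <<'E'
from h import *
def rect(XY):
    r=cv2.minAreaRect((XY*1000).astype(np.float32)); return np.round(r[0],1),np.round(r[1],1),round(r[2],2),cv2.boxPoints(r).round(0).tolist()
for n in ['top','scene']:
    d=np.load(n+'.npz'); f,P=d['f'],d['P']; hsv=cv2.cvtColor(f,cv2.COLOR_BGR2HSV); H,S,V=[hsv[...,i].astype(int) for i in range(3)]
    x,y,z=P[...,0],P[...,1],P[...,2]
    roi=np.zeros(f.shape[:2],bool)
    if n=='top': roi[140:235,170:400]=1
    else: roi[170:350,220:360]=1
    red=roi&((H<6)|(H>174))&(S>150)
    print(n,'red',red.sum(),np.nanpercentile(z[red],[2,50,98]).round(4))
    m=red&(abs(z-.05)<.006); print(' rim',m.sum(),rect(P[m][:,:2]))
    print(' table z',np.nanmedian(z[(H>60)&(H<90)&(S>100)]))
    cx=(x>0.3)
    near=roi&red; c=np.nanmean(P[m],0)
    nb=roi&(np.hypot(x-c[0],y-c[1])<.11)
    s=nb&(z>.085)
    for lab,mm in [('grip',s&(V<70)),('strap',s&(V>100)&(S<80)),('high',s)]:
        if mm.sum()>3: print(' ',lab,mm.sum(),rect(P[mm][:,:2]),np.nanpercentile(z[mm],[5,50,95]).round(4),P[mm].mean(0).round(4))
    b=roi&(H>100)&(H<125)&(S>120)
    print(' blue',b.sum(),np.nanpercentile(z[b],[2,50,99]).round(4))
    t=b&(z>.226); 
    if t.sum()>3: print(' bluetop',t.sum(),rect(P[t][:,:2]),P[t].mean(0).round(4))
    yel=roi&(H>18)&(H<35)&(S>110); print(' yellow',yel.sum(),P[yel].mean(0).round(4) if yel.sum() else '')
    if n=='top':
        p=roi&(abs(z-.15)<.012)&(S<90)&(np.arange(560)[None]>325)
        print(' peg',p.sum(),rect(P[p][:,:2]),P[p].mean(0).round(4))
        for v in range(156,176,2): print(v,[(int(zz*1000) if zz==zz else -1) for zz in z[v,330:392:2]])
        cv2.imwrite('pics/crop.png',cv2.resize(f[125:225,310:400],None,fx=6,fy=6,interpolation=cv2.INTER_CUBIC)[:600])
E
```

```text
top red 2106 [-0.0009  0.0048  0.0527]
 rim 230 (array([514.8, 122.3]), array([ 88.4, 149.7]), 23.17, [[445.0, 174.0], [504.0, 36.0], [585.0, 71.0], [526.0, 208.0]])
 table z 0.0011375050503914519
  grip 72 (array([500.7, 153.6]), array([ 9.6, 33.6]), 21.54, [[490.0, 168.0], [502.0, 136.0], [511.0, 140.0], [499.0, 171.0]]) [0.0906 0.0942 0.0982] [0.5002 0.154  0.0943]
  strap 29 (array([545.6,  51.6]), array([32.5,  3.7]), 22.82, [[530.0, 47.0], [531.0, 44.0], [561.0, 56.0], [560.0, 60.0]]) [0.1117 0.1143 0.1165] [0.5449 0.0513 0.1142]
  high 125 (array([526.3, 111.7]), array([ 33.6, 132.1]), 18.12, [[490.0, 169.0], [531.0, 44.0], [563.0, 54.0], [522.0, 180.0]]) [0.0909 0.0953 0.1155] [0.5125 0.1278 0.099 ]
 blue 893 [0.0286 0.2064 0.2362]
 bluetop 354 (array([ 537.5, -214.7]), array([ 12.4, 104.7]), 84.5, [[485.0, -216.0], [589.0, -226.0], [590.0, -214.0], [486.0, -204.0]]) [ 0.5367 -0.2142  0.2325]
 yellow 59 [ 0.5458 -0.1104  0.1352]
 peg 120 (array([ 553.2, -174.1]), array([71.4, 36.8]), 81.47, [[530.0, -207.0], [566.0, -212.0], [577.0, -142.0], [540.0, -136.0]]) [ 0.5483 -0.178 
[... 1599 characters left out ...]
8.39, [[490.0, 161.0], [505.0, 133.0], [512.0, 137.0], [497.0, 165.0]]) [0.0876 0.0939 0.0968] [0.5035 0.1458 0.0932]
  strap 100 (array([544.2,  51.1]), array([32.8,  9.7]), 21.18, [[527.0, 50.0], [531.0, 41.0], [561.0, 52.0], [558.0, 62.0]]) [0.0856 0.1055 0.1148] [0.5447 0.0491 0.1024]
  high 157 (array([525.7, 107.6]), array([ 33.4, 129.6]), 18.08, [[490.0, 164.0], [530.0, 41.0], [562.0, 51.0], [522.0, 174.0]]) [0.0862 0.0957 0.1143] [0.5314 0.0804 0.0993]
 blue 2822 [0.0226 0.1541 0.2345]
 bluetop 420 (array([ 544.7, -218.4]), array([ 12.3, 118.4]), 83.67, [[485.0, -218.0], [603.0, -231.0], [604.0, -219.0], [487.0, -206.0]]) [ 0.547  -0.2197  0.2322]
 yellow 58 [ 0.547  -0.1718  0.176 ]
```

View pics/crop.png

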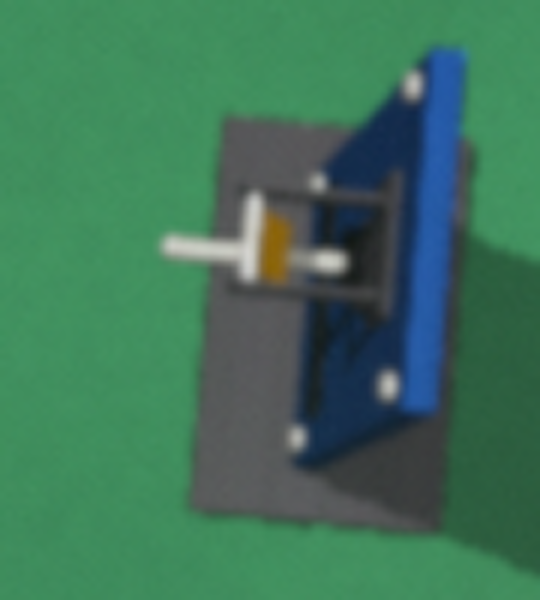

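The crop shows the peg from its tip at about (162,245) to its root at about (345,262), so it leans slightly from the board normal in the image. The flap is the amber patch at (275,245). I'll move above the grip now and refine the rack pose afterwards.

{"method": "jog_arm", "body": {"series": [[[26,-26.4,0,0,0,0,85],[26,-26.4,0,0,0,0,85],[26,-26.4,0,0,0,0,85],[26,-26.4,0,0,0,0,85],[26,-26.4,0,0,0,0,85],[26,-26.4,0,0,0,0,85],[26,-26.4,0,0,0,0,85],[26,-26.4,0,0,0,0,85],[26,-26.4,0,0,0,0,85],[26,-26.4,0,0,0,0,85]]]}}

```text
time_s: 1.1
eef_pos: [0.3584, -0.188, 0.2311]
eef_rot: [-0.0, 0.981, 0.193, -0.0]
wrist_force: [0.1, 0.2, 0.3]
opening: 0.995
grasp_force: 0.0
```

{"method": "jog_arm", "body": {"series": [[[26,-26.4,0,0,0,0,85],[26,-26.4,0,0,0,0,85],[26,-26.4,0,0,0,0,85],[26,-26.4,0,0,0,0,85],[26,-26.4,0,0,0,0,85],[26,-26.4,0,0,0,0,85],[26,-26.4,0,0,0,0,85],[26,-26.4,0,0,0,0,85],[26,-26.4,0,0,0,0,85],[26,-26.4,0,0,0,0,85]]]}}

```text
time_s: 2.1
eef_pos: [0.4993, 0.1547, 0.2309]
eef_rot: [0.0, 0.981, 0.193, -0.0]
wrist_force: [1.0, -0.4, -0.3]
opening: 0.997
grasp_force: 0.0
```

{"method": "jog_arm", "body": {"series": [[[0,0,0,0,0,-0.14,85],[0,0,0,0,0,-0.145,85],[0,0,0,0,0,-0.145,85],[0,0,0,0,0,-0.145,85],[0,0,0,0,0,-0.145,85],[0,0,0,0,0,-0.145,85],[0,0,0,0,0,-0.145,85],[0,0,0,0,0,-0.145,85],[0,0,0,0,0,-0.145,85],[0,0,0,0,0,-0.145,85]]]}}

```text
time_s: 3.1
eef_pos: [0.4988, 0.1531, 0.2308]
eef_rot: [-0.0, 0.606, 0.795, -0.0]
wrist_force: [-0.0, -0.5, -0.2]
opening: 0.991
grasp_force: 0.0
```

{"method": "jog_arm", "body": {"series": [[[0,0,0,0,0,-0.145,85],[0,0,0,0,0,0,85],[0,0,10,0,0,0,85],[0,0,10,0,0,0,85],[0,0,10,0,0,0,85],[0,0,10,0,0,0,85],[0,0,10,0,0,0,85],[0,0,0,0,0,0,85],[0,0,0,0,0,0,85],[0,0,0,0,0,0,85]]]}}

```text
time_s: 4.1
eef_pos: [0.4996, 0.1532, 0.1818]
eef_rot: [0.0, 0.55, 0.835, 0.0]
wrist_force: [0.2, 0.7, -0.0]
opening: 0.991
grasp_force: 0.0
```

```bash
cat >> h.py <<'E'
from scipy.spatial.transform import Rotation as Ro
def pose():
    o=ctrl.get_obs(); R=Ro.from_quat(np.roll(o['eef_rot'],-1)).as_matrix()
    return o,np.array(o['eef_pos']),R
def totool(d): return (pose()[2].T@np.array(d)*1000).round(2)
E
python3 - <<'E'
from h import *
o,p,R=pose(); print(p.round(4),R.round(4).tolist(),o['q'].round(3),o['time_s'], o['wrist_force'].round(2))
print('tool shift to grip',totool([.5005-p[0],.1535-p[1],.060-p[2]]),'yaw y',np.degrees(np.arctan2(R[1,1],R[0,1])))
f,z,P,c,Rc=cam('wrist'); cv2.imwrite('pics/wrist1.png',f)
# peg and board from top picture 0
d=np.load('top.npz'); g,Pt=d['f'],d['P']
c=ctrl.camera('top'); Rc=np.array(c['rotation']); C=np.array(c['xyz'])
hsv=cv2.cvtColor(g,cv2.COLOR_BGR2HSV)
def ray(u,v,h):
    w=Rc@np.array([(u-c['cx'])/c['fx'],(v-c['cy'])/c['fy'],1]); return (C+w*(h-C[2])/w[2]).round(4)
vs=[]
for u in range(338,350):
    col=np.clip(g[158:174,u].astype(float).min(1)-90,0,None)
    if col.sum()>100: vs.append((u,(col*np.arange(158,174)).sum()/col.sum()))
vs=np.array(vs); q=np.polyfit(vs[:,0],vs[:,1],1); print('pegline',vs.round(1).tolist(),q)
a,b=ray(337,np.polyval(q,337),.15),ray(348,np.polyval(q,348),.15); print(a,b,np.degrees(np.arctan2(*(a-b)[:2])))
row=g[int(round(np.polyval(q,338))),330:345].astype(int).min(1); print(row)
E
```

```text
[0.4996 0.1532 0.1818] [[-0.3958, 0.9183, 0.0009], [0.9183, 0.3958, 0.0], [-0.0003, 0.0009, -1.0]] [ 0.07   0.114  1.787 -0.     1.239 -0.337] 4.1 [ 0.21  0.66 -0.  ]
tool shift to grip [  0.     0.86 121.78] yaw y 23.316098787486865
pegline [[338.0, 165.5], [339.0, 165.6], [340.0, 165.7], [341.0, 165.8], [342.0, 165.9], [343.0, 166.0], [344.0, 166.1], [345.0, 166.2], [346.0, 166.2], [347.0, 166.3], [348.0, 166.5], [349.0, 166.7]] [9.96863992e-02 1.31817101e+02]Traceback (most recent call last):
  File "<stdin>", line 16, in <module>
  File "<stdin>", line 10, in ray
ValueError: matmul: Input operand 1 has a mismatch in its core dimension 0, with gufunc signature (n?,k),(k,m?)->(n?,m?) (size 3 is different from 4)
```

{"method": "jog_arm", "body": {"series": [[[0,0.9,15,0,0,0,85],[0,0,15,0,0,0,85],[0,0,15,0,0,0,85],[0,0,15,0,0,0,85],[0,0,15,0,0,0,85],[0,0,15,0,0,0,85],[0,0,15,0,0,0,85],[0,0,10,0,0,0,85],[0,0,6.5,0,0,0,85],[0,0,0,0,0,0,85]]]}}

```text
time_s: 5.2
eef_pos: [0.4996, 0.1534, 0.0592]
eef_rot: [-0.0, 0.55, 0.835, -0.0]
wrist_force: [-0.0, -0.4, 0.0]
opening: 0.995
grasp_force: 0.0
```

{"method": "jog_arm", "body": {"series": [[[0,0,0,0,0,0,0],[0,0,0,0,0,0,0],[0,0,0,0,0,0,0],[0,0,0,0,0,0,0],[0,0,0,0,0,0,0],[0,0,0,0,0,0,0],[0,0,0,0,0,0,0],[0,0,0,0,0,0,0],[0,0,0,0,0,0,0],[0,0,0,0,0,0,0]]]}}

```text
time_s: 6.2
eef_pos: [0.5003, 0.1536, 0.06]
eef_rot: [0.0, 0.55, 0.835, 0.0]
wrist_force: [0.8, 1.2, 2.6]
opening: 0.132
grasp_force: 61.1
```

```bash
cat >> h.py <<'E'
class Top:
    def __init__(s,n='top'):
        s.f,s.z,s.P,s.c,s.R=cam(n); s.C=np.array(s.c['xyz'])
    def ray(s,u,v,h):
        c=s.c; w=s.R@np.array([(u-c['cx'])/c['fx'],(v-c['cy'])/c['fy'],1]); return s.C+w*(h-s.C[2])/w[2]
E
python3 - <<'E'
from h import *
o,p,R=pose(); print(p.round(4),o['opening']*85.4,o['grasp_force'],o['wrist_force'].round(2))
t=Top(); g=t.f
vs=[]
for u in range(338,350):
    col=np.clip(g[158:174,u].astype(float).min(1)-90,0,None)
    if col.sum()>100: vs.append((u,(col*np.arange(158,174)).sum()/col.sum()))
vs=np.array(vs); q=np.polyfit(vs[:,0],vs[:,1],1); print(len(vs),q)
print('tiprow',[g[v,330:345].astype(int).min(1).tolist() for v in (165,166)])
a,b=t.ray(337,np.polyval(q,337),.153),t.ray(348,np.polyval(q,348),.153); print(a,b,np.degrees(np.arctan2(*(a-b)[:2])))
# board top edges: blue bright mask
hsv=cv2.cvtColor(g,cv2.COLOR_BGR2HSV); m=((hsv[...,0]>100)&(hsv[...,0]<125)&(hsv[...,1]>120)&(t.P[...,2]>.226)&(hsv[...,2]>130)).astype(np.uint8); m[:,:360]=0;m[:,395:]=0;m[:130]=0;m[215:]=0
v,u=np.nonzero(m); X=np.array([t.ray(a,b,.233) for a,b in zip(u,v)])[:,:2]
r=cv2.minAreaRect((X*1000).astype(np.float32)); print(r,cv2.boxPoints(r))
E
```

```text
[0.5003 0.1536 0.06  ] 11.30727425406222 61.0929536819458 [0.77 1.24 2.63]
12 [9.08968730e-02 1.34825674e+02]
tiprow [[68, 68, 69, 68, 69, 72, 104, 160, 196, 196, 188, 187, 184, 181, 174], [70, 68, 69, 66, 69, 75, 107, 163, 191, 194, 195, 199, 201, 202, 201]]
[ 0.55230209 -0.13782685  0.153     ] [ 0.55002227 -0.16085184  0.153     ] 5.6546962759650645
((544.7806396484375, -215.23077392578125), (10.908336639404297, 116.32510375976562), 84.10006713867188) [[ 486.36554 -214.67744]
 [ 602.07446 -226.63466]
 [ 603.19574 -215.7841 ]
 [ 487.48682 -203.82689]]
```

{"method": "jog_arm", "body": {"series": [[[0,0,-2,0,0,0,0],[0,0,-4,0,0,0,0],[0,0,-6,0,0,0,0],[0,0,-6,0,0,0,0],[0,0,-7,0,0,0,0],[0,0,-7,0,0,0,0],[0,0,-7,0,0,0,0],[0,0,-6,0,0,0,0],[0,0,-6,0,0,0,0],[0,0,-2,0,0,0,0]]]}}

```text
time_s: 7.25
eef_pos: [0.5005, 0.1535, 0.1137]
eef_rot: [0.0, 0.55, 0.835, 0.0]
wrist_force: [-0.2, -0.8, -2.5]
opening: 0.131
grasp_force: 60.3
```

{"method": "jog_arm", "body": {"series": [[[-8,0,0,0,0,0,0],[-16,0,0,0,0,0,0],[-20,0.5,0,0,0,0,0],[-20,0.5,0,0,0,0,0],[-20,0.5,0,0,0,0,0],[-20,0,0,0,0,0,0],[-20,0,0,0,0,0,0],[-20,0,0,0,0,0,0],[-14,0,0,0,0,0,0],[-6,0,0,0,0,0,0]]]}}

```text
time_s: 8.25
eef_pos: [0.5667, 0.0014, 0.1125]
eef_rot: [-0.0, 0.55, 0.835, -0.0]
wrist_force: [-0.5, 0.1, -3.3]
opening: 0.13
grasp_force: 60.2
```

{"method": "jog_arm", "body": {"series": [[[0,0,0,0,0,0.04,0],[0,0,0,0,0,0.08,0],[0,0,0,0,0,0.08,0],[0,0,0,0,0,0.08,0],[0,0,0,0,0,0.08,0],[0,0,0,0,0,0.08,0],[0,0,0,0,0,0.05,0],[0,0,0,0,0,0.02,0],[0,0,0,0,0,0,0],[0,0,0,0,0,0,0]]]}}

```text
time_s: 9.25
eef_pos: [0.5662, 0.0036, 0.1127]
eef_rot: [-0.0, 0.742, 0.67, -0.0]
wrist_force: [-0.3, -0.3, -2.6]
opening: 0.133
grasp_force: 60.3
```

```bash
cat > m.py <<'E'
from h import *
def measure(name=None):
    o,p,R=pose(); print(p.round(4),'opening',round(o['opening']*85.4,1),round(o['grasp_force']),o['wrist_force'].round(2),o['torque'].round(2),'t',o['time_s'],'yawy',np.degrees(np.arctan2(R[1,1],R[0,1])).round(2),'q6',o['q'][5].round(2))
    for n in ['top','scene']:
        t=Top(n); f=t.f; hsv=cv2.cvtColor(f,cv2.COLOR_BGR2HSV); H,S,V=[hsv[...,i].astype(int) for i in range(3)]
        e=p+np.array([-.0115,-.1114,.035])
        d=np.hypot(t.P[...,0]-e[0],t.P[...,1]-e[1])
        s=(d<.028)&(abs(t.P[...,2]-e[2])<.03)&(S<90)&(V>60)
        if n=='top': s&=t.P[...,2]>e[2]+.008
        Q=t.P[s]; r=cv2.minAreaRect((Q[:,:2]*1000).astype(np.float32))
        print(n,'strap',s.sum(),np.round(r[0],1),np.round(r[1],1),round(r[2],2),'z',np.percentile(Q[:,2],[2,50,98]).round(4),Q.mean(0).round(4))
        rd=(np.hypot(t.P[...,0]-p[0],t.P[...,1]-p[1])<.2)&((H<6)|(H>174))&(S>150)&(abs(t.P[...,2]-(p[2]-.009))<.008)
        Q=t.P[rd]; r=cv2.minAreaRect((Q[:,:2]*1000).astype(np.float32)); A=np.c_[Q[:,:2],np.ones(len(Q))]; k=np.linalg.lstsq(A,Q[:,2],rcond=None)[0]
        print('   rim',rd.sum(),np.round(r[0],1),np.round(r[1],1),round(r[2],2),'slope',k[:2].round(3),'z',Q[:,2].mean().round(4))
        if name: cv2.imwrite(f'pics/{n}_{name}.png',f)
        np.savez(n+'.npz',f=t.f,P=t.P)
E
python3 -c "from m import *; measure('a')"
```

```text
[0.5662 0.0036 0.1127] opening 11.4 60 [-0.32 -0.29 -2.56] [0.11 0.02 0.01] t 9.25 yawy -5.84 q6 -0.1
top strap 39 [ 555.6 -106.5] [ 4.  34.1] 84.4 z [0.1571 0.1673 0.1701] [ 0.5551 -0.1064  0.1661]
   rim 168 [563.  -30.3] [149.3  88.5] 84.03 slope [-0.016  0.   ] z 0.1018
scene strap 200 [ 554.9 -108.8] [ 7.4 35.2] 86.48 z [0.1189 0.1423 0.1684] [ 0.5553 -0.1098  0.1447]
   rim 262 [563.1 -33.3] [149.9  89.6] 84.08 slope [ 0.01  -0.007] z 0.1005
```

The strap and eye line up with the peg axis to within about 0.5 mm. The caddy is level with the eye at z ≈ 0.150, about 31 mm out from the tip. I'll thread it 43 mm in.

{"method": "jog_arm", "body": {"series": [[[-3,0,0,0,0,0,0],[-5,0,0,0,0,0,0],[-5,0,0,0,0,0,0],[-5,0,0,0,0,0,0],[-5,0,0,0,0,0,0],[-4,0,0,0,0,0,0],[-2,0,0,0,0,0,0],[0,0,0,0,0,0,0],[0,0,0,0,0,0,0],[0,0,0,0,0,0,0]]]}}

```text
time_s: 10.35
eef_pos: [0.5633, -0.0252, 0.1128]
eef_rot: [-0.0, 0.742, 0.67, 0.0]
wrist_force: [0.6, -0.2, -4.0]
opening: 0.127
grasp_force: 60.3
```

```bash
python3 - <<'E'
from m import *
measure('b')
f=np.load('top.npz')['f']; s=np.load('scene.npz')['f']
a=cv2.resize(f[120:220,270:400],None,fx=4,fy=4,interpolation=cv2.INTER_CUBIC); b=cv2.resize(s[190:310,230:330],None,fx=4,fy=4,interpolation=cv2.INTER_CUBIC)[:400,:270]
cv2.imwrite('pics/b.png',np.hstack([a,b]))
E
```

```text
[ 0.5633 -0.0252  0.1128] opening 10.8 60 [ 0.58 -0.16 -3.98] [ 0.1  -0.02 -0.02] t 10.35 yawy -5.89 q6 -0.15
top strap 47 [ 555.3 -139.6] [28.2 31.5] 27.7 z [0.156  0.1665 0.1704] [ 0.5523 -0.137   0.1652]
   rim 168 [560.2 -58.8] [149.3  88.7] 84.13 slope [-0.009  0.009] z 0.1016
scene strap 161 [ 552.5 -137.9] [ 6.9 34.4] 82.66 z [0.1186 0.1505 0.1688] [ 0.5556 -0.1387  0.1481]
   rim 247 [560.2 -61.2] [149.5  90.1] 84.23 slope [0.021 0.002] z 0.1005
```

View pics/b.png

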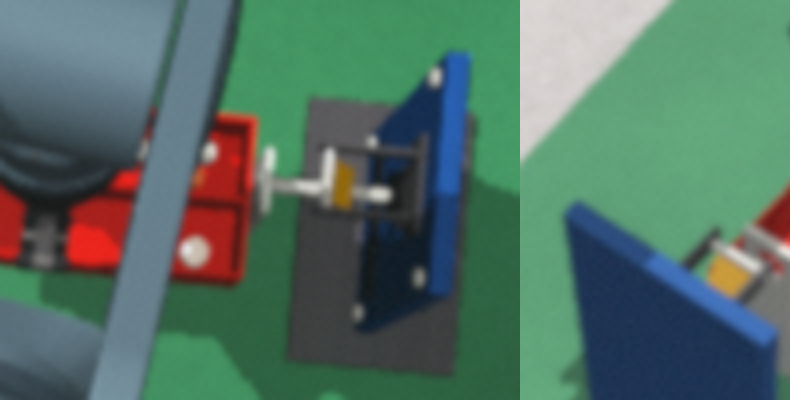

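The left part of the picture shows the strap edge-on at about (268,180) with the peg running right from it at v ≈ 187. After parallax the peg is centred in the eye to about 1 mm. I'll go 16 mm further in, then start lowering.

{"method": "jog_arm", "body": {"series": [[[-1,0,0,0,0,0,0],[-2,0,0,0,0,0,0],[-2,0,0,0,0,0,0],[-2,0,0,0,0,0,0],[-2,0,0,0,0,0,0],[-2,0,0,0,0,0,0],[-2,0,0,0,0,0,0],[-2,0,0,0,0,0,0],[-1,0,0,0,0,0,0],[0,0,0,0,0,0,0]]]}}

```text
time_s: 11.45
eef_pos: [0.5617, -0.0415, 0.1128]
eef_rot: [0.0, 0.743, 0.67, 0.0]
wrist_force: [0.5, 0.4, -2.6]
opening: 0.137
grasp_force: 60.3
```

{"method": "jog_arm", "body": {"series": [[[0,0,0.5,0,0,0,0],[0,0,0.5,0,0,0,0],[0,0,0.5,0,0,0,0],[0,0,0.5,0,0,0,0],[0,0,0.5,0,0,0,0],[0,0,0.5,0,0,0,0],[0,0,0.5,0,0,0,0],[0,0,0.5,0,0,0,0],[0,0,0,0,0,0,0],[0,0,0,0,0,0,0]]]}}

```text
time_s: 12.45
eef_pos: [0.5617, -0.0413, 0.1088]
eef_rot: [-0.0, 0.743, 0.67, -0.0]
wrist_force: [-0.2, 0.0, -3.4]
opening: 0.134
grasp_force: 60.3
```

```bash
python3 -c "
from h import *
o,p,R=pose(); print(p.round(4),o['wrist_force'].round(2),o['torque'].round(3))"
```

```text
[ 0.5617 -0.0413  0.1088] [-0.23  0.02 -3.37] [ 0.102  0.054 -0.047]
```

{"method": "jog_arm", "body": {"series": [[[0,0,0.2,0,0,0,0],[0,0,0.2,0,0,0,0],[0,0,0.2,0,0,0,0],[0,0,0.2,0,0,0,0],[0,0,0.2,0,0,0,0],[0,0,0,0,0,0,0],[0,0,0,0,0,0,0],[0,0,0,0,0,0,0],[0,0,0,0,0,0,0],[0,0,0,0,0,0,0]]]}}

```text
time_s: 13.45
eef_pos: [0.5617, -0.0413, 0.1078]
eef_rot: [0.0, 0.743, 0.67, -0.0]
wrist_force: [0.8, -0.1, -2.9]
opening: 0.127
grasp_force: 60.3
```

```bash
python3 -c "
from h import *
o,p,R=pose(); print(p.round(4),o['wrist_force'].round(2),o['torque'].round(3))"
```

```text
[ 0.5617 -0.0413  0.1078] [ 0.81 -0.13 -2.9 ] [ 0.112 -0.018  0.014]
```

{"method": "jog_arm", "body": {"series": [[[0,0,0.2,0,0,0,0],[0,0,0.2,0,0,0,0],[0,0,0.2,0,0,0,0],[0,0,0,0,0,0,0],[0,0,0,0,0,0,0],[0,0,0,0,0,0,0],[0,0,0,0,0,0,0],[0,0,0,0,0,0,0],[0,0,0,0,0,0,0],[0,0,0,0,0,0,0]]]}}

```text
time_s: 14.45
eef_pos: [0.5617, -0.0413, 0.1072]
eef_rot: [0.0, 0.743, 0.67, -0.0]
wrist_force: [-0.4, -0.5, -1.7]
opening: 0.133
grasp_force: 60.4
```

```bash
python3 -c "
from h import *
o,p,R=pose(); print(p.round(4),o['wrist_force'].round(2),o['torque'].round(3))"
```

```text
[ 0.5617 -0.0413  0.1072] [-0.43 -0.47 -1.71] [-0.126  0.015  0.013]
```

It rides on the peg with about 2 N of support. Next I push in along the peg under the flap.

{"method": "jog_arm", "body": {"series": [[[-1,0,0,0,0,0,0],[-2,0,0,0,0,0,0],[-2,0,0,0,0,0,0],[-2,0,0,0,0,0,0],[-2,0,0,0,0,0,0],[-2,0,0,0,0,0,0],[-2,0,0,0,0,0,0],[-2,0,0,0,0,0,0],[-1,0,0,0,0,0,0],[0,0,0,0,0,0,0]]]}}

```text
time_s: 15.45
eef_pos: [0.5601, -0.0575, 0.1072]
eef_rot: [0.0, 0.743, 0.67, -0.0]
wrist_force: [-0.1, -0.6, -2.2]
opening: 0.135
grasp_force: 60.5
```

```bash
python3 -c "
from h import *
o,p,R=pose(); print(p.round(4),(R.T@o['wrist_force']).round(2),(R.T@o['torque']).round(3))"
```

```text
[ 0.5601 -0.0575  0.1072] [-0.63  0.01  2.18] [ 0.004 -0.184  0.01 ]
```

{"method": "jog_arm", "body": {"series": [[[-1,0,0,0,0,0,0],[-2,0,0,0,0,0,0],[-2,0,0,0,0,0,0],[-2,0,0,0,0,0,0],[-2,0,0,0,0,0,0],[-2,0,0,0,0,0,0],[-2,0,0,0,0,0,0],[-2,0,0,0,0,0,0],[-1,0,0,0,0,0,0],[0,0,0,0,0,0,0]]]}}

```text
time_s: 16.45
eef_pos: [0.5584, -0.0735, 0.1072]
eef_rot: [0.0, 0.743, 0.67, -0.0]
wrist_force: [0.5, -0.4, -1.0]
opening: 0.129
grasp_force: 60.5
```

```bash
python3 -c "
from m import *
o,p,R=pose(); print(p.round(4),(R.T@o['wrist_force']).round(2),(R.T@o['torque']).round(3)); measure('c')
f=np.load('top.npz')['f']; s=np.load('scene.npz')['f']
a=cv2.resize(f[120:220,270:400],None,fx=4,fy=4,interpolation=cv2.INTER_CUBIC); b=cv2.resize(s[210:310,230:300],None,fx=4,fy=4,interpolation=cv2.INTER_CUBIC)
cv2.imwrite('pics/c.png',np.hstack([a,b]))"
```

```text
[ 0.5584 -0.0735  0.1072] [-0.3   0.52  0.99] [-0.002 -0.137 -0.005]
[ 0.5584 -0.0735  0.1072] opening 11.0 61 [ 0.49 -0.35 -0.99] [-0.14  0.01  0.01] t 16.45 yawy -5.91 q6 -0.24
top strap 33 [ 547.5 -181.2] [28.  30.6] 36.52 z [0.1508 0.1546 0.1666] [ 0.5491 -0.1875  0.1562]
   rim 138 [ 553.1 -106.9] [150.1  85.5] 84.67 slope [0.    0.005] z 0.0966
scene strap 1 [ 550.5 -179.2] [0. 0.] 0.0 z [0.172 0.172 0.172] [ 0.5505 -0.1792  0.172 ]
   rim 225 [ 555.2 -110.2] [149.   90.5] 84.44 slope [0.012 0.004] z 0.0952
```

View pics/c.png

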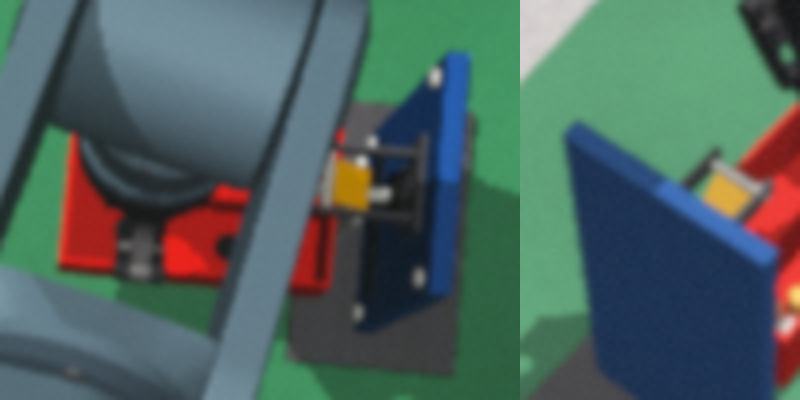

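The amber flap at (350,185) is now longer than before, so the eye is lifting it; the eye is about 27 mm out from the board. I'll continue in gently, feeling for the stop.

{"method": "jog_arm", "body": {"series": [[[-1,0,0,0,0,0,0],[-1,0,0,0,0,0,0],[-1,0,0,0,0,0,0],[-1,0,0,0,0,0,0],[-1,0,0,0,0,0,0],[-1,0,0,0,0,0,0],[0,0,0,0,0,0,0],[0,0,0,0,0,0,0],[0,0,0,0,0,0,0],[0,0,0,0,0,0,0]]]}}

```text
time_s: 17.55
eef_pos: [0.5578, -0.0793, 0.1072]
eef_rot: [0.0, 0.743, 0.67, -0.0]
wrist_force: [-0.4, -1.5, -1.5]
opening: 0.138
grasp_force: 60.5
```

```bash
cat > o.py <<'E'
from h import *
o,p,R=pose(); print(p.round(5),(R.T@o['wrist_force']).round(2),(R.T@o['torque']).round(3),o['time_s'])
E
python3 o.py
```

```text
[ 0.55778 -0.07928  0.10721] [-1.5  -0.21  1.49] [ 0.007 -0.121 -0.011] 17.55
```

{"method": "jog_arm", "body": {"series": [[[-0.2,0,0,0,0,0,0],[-0.2,0,0,0,0,0,0],[-0.2,0,0,0,0,0,0],[-0.2,0,0,0,0,0,0],[-0.2,0,0,0,0,0,0],[-0.2,0,0,0,0,0,0],[0,0,0,0,0,0,0],[0,0,0,0,0,0,0],[0,0,0,0,0,0,0],[0,0,0,0,0,0,0]]]}}

```text
time_s: 18.55
eef_pos: [0.5576, -0.0803, 0.1072]
eef_rot: [-0.0, 0.743, 0.67, -0.0]
wrist_force: [1.1, 1.8, -1.6]
opening: 0.133
grasp_force: 60.5
```

```bash
python3 o.py
```

```text
[ 0.55762 -0.08027  0.10716] [1.93 0.92 1.57] [0.011 0.004 0.032] 18.55
```

{"method": "jog_arm", "body": {"series": [[[-0.1,0,0,0,0,0,0],[-0.1,0,0,0,0,0,0],[-0.1,0,0,0,0,0,0],[-0.1,0,0,0,0,0,0],[-0.1,0,0,0,0,0,0],[0,0,0,0,0,0,0],[0,0,0,0,0,0,0],[0,0,0,0,0,0,0],[0,0,0,0,0,0,0],[0,0,0,0,0,0,0]]]}}

```text
time_s: 19.55
eef_pos: [0.5576, -0.0808, 0.1072]
eef_rot: [0.0, 0.743, 0.67, 0.0]
wrist_force: [-0.2, 1.0, -1.8]
opening: 0.127
grasp_force: 60.5
```

```bash
python3 o.py; python3 -c "
from m import *
t=Top(); f=t.f;s=Top('scene').f
a=cv2.resize(f[120:220,270:400],None,fx=4,fy=4,interpolation=cv2.INTER_CUBIC); b=cv2.resize(s[210:310,230:300],None,fx=4,fy=4,interpolation=cv2.INTER_CUBIC)
cv2.imwrite('pics/d.png',np.hstack([a,b]))"
```

```text
[ 0.5576  -0.08079  0.1072 ] [ 1.01 -0.27  1.75] [-0.03  -0.009 -0.033] 19.55
```

View pics/d.png

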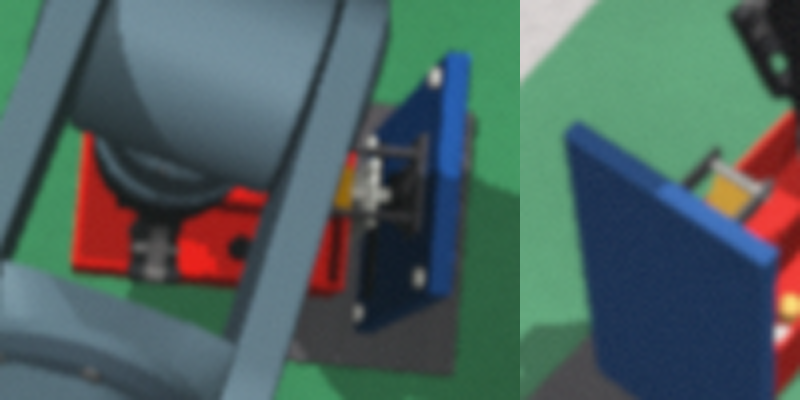

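The strap, now at about (372,175), has passed the flap, and the flap's inner edge is back at u ≈ 355, so it has dropped shut. I'll keep feeling for the stop.

{"method": "jog_arm", "body": {"series": [[[-0.2,0,0,0,0,0,0],[-0.2,0,0,0,0,0,0],[-0.2,0,0,0,0,0,0],[-0.2,0,0,0,0,0,0],[-0.2,0,0,0,0,0,0],[0,0,0,0,0,0,0],[0,0,0,0,0,0,0],[0,0,0,0,0,0,0],[0,0,0,0,0,0,0],[0,0,0,0,0,0,0]]]}}

```text
time_s: 20.65
eef_pos: [0.5575, -0.0818, 0.1072]
eef_rot: [0.0, 0.743, 0.67, -0.0]
wrist_force: [-0.2, 0.6, -1.8]
opening: 0.127
grasp_force: 60.5
```

```bash
python3 o.py
```

```text
[ 0.5575  -0.08183  0.10719] [ 0.61 -0.22  1.8 ] [ 0.071  0.004 -0.011] 20.65
```

{"method": "jog_arm", "body": {"series": [[[-0.2,0,0,0,0,0,0],[-0.2,0,0,0,0,0,0],[-0.2,0,0,0,0,0,0],[-0.2,0,0,0,0,0,0],[-0.2,0,0,0,0,0,0],[0,0,0,0,0,0,0],[0,0,0,0,0,0,0],[0,0,0,0,0,0,0],[0,0,0,0,0,0,0],[0,0,0,0,0,0,0]]]}}

```text
time_s: 21.65
eef_pos: [0.5574, -0.0828, 0.1072]
eef_rot: [-0.0, 0.743, 0.67, -0.0]
wrist_force: [-0.8, 0.3, -1.9]
opening: 0.129
grasp_force: 60.5
```

```bash
python3 o.py
```

```text
[ 0.55737 -0.08281  0.10718] [ 0.2  -0.87  1.93] [ 0.001 -0.005  0.027] 21.65
```

{"method": "jog_arm", "body": {"series": [[[-0.1,0,0,0,0,0,0],[-0.1,0,0,0,0,0,0],[-0.1,0,0,0,0,0,0],[-0.1,0,0,0,0,0,0],[-0.1,0,0,0,0,0,0],[-0.1,0,0,0,0,0,0],[-0.1,0,0,0,0,0,0],[0,0,0,0,0,0,0],[0,0,0,0,0,0,0],[0,0,0,0,0,0,0]]]}}

```text
time_s: 22.65
eef_pos: [0.5573, -0.0835, 0.1072]
eef_rot: [-0.0, 0.743, 0.67, -0.0]
wrist_force: [0.3, 0.5, 0.1]
opening: 0.132
grasp_force: 60.5
```

{"method": "jog_arm", "body": {"series": [[[-0.1,0,0,0,0,0,0],[-0.1,0,0,0,0,0,0],[-0.1,0,0,0,0,0,0],[-0.1,0,0,0,0,0,0],[-0.1,0,0,0,0,0,0],[-0.1,0,0,0,0,0,0],[-0.1,0,0,0,0,0,0],[0,0,0,0,0,0,0],[0,0,0,0,0,0,0],[0,0,0,0,0,0,0]]]}}

```text
time_s: 23.65
eef_pos: [0.5572, -0.0842, 0.1072]
eef_rot: [-0.0, 0.743, 0.67, -0.0]
wrist_force: [-0.6, 0.8, -1.4]
opening: 0.129
grasp_force: 60.5
```

{"method": "jog_arm", "body": {"series": [[[-0.1,0,0,0,0,0,0],[-0.1,0,0,0,0,0,0],[-0.1,0,0,0,0,0,0],[-0.1,0,0,0,0,0,0],[-0.1,0,0,0,0,0,0],[-0.1,0,0,0,0,0,0],[-0.1,0,0,0,0,0,0],[-0.1,0,0,0,0,0,0],[0,0,0,0,0,0,0],[0,0,0,0,0,0,0]]]}}

```text
time_s: 24.65
eef_pos: [0.5572, -0.085, 0.1072]
eef_rot: [-0.0, 0.743, 0.67, -0.0]
wrist_force: [0.3, 1.4, -1.2]
opening: 0.131
grasp_force: 60.5
```

{"method": "jog_arm", "body": {"series": [[[-0.1,0,0,0,0,0,0],[-0.1,0,0,0,0,0,0],[-0.1,0,0,0,0,0,0],[-0.1,0,0,0,0,0,0],[-0.1,0,0,0,0,0,0],[-0.1,0,0,0,0,0,0],[-0.1,0,0,0,0,0,0],[-0.1,0,0,0,0,0,0],[0,0,0,0,0,0,0],[0,0,0,0,0,0,0]]]}}

```text
time_s: 25.65
eef_pos: [0.5571, -0.0858, 0.1072]
eef_rot: [0.0, 0.743, 0.67, 0.0]
wrist_force: [0.1, 0.3, -1.4]
opening: 0.133
grasp_force: 60.5
```

{"method": "jog_arm", "body": {"series": [[[-0.1,0,0,0,0,0,0],[-0.1,0,0,0,0,0,0],[-0.1,0,0,0,0,0,0],[-0.1,0,0,0,0,0,0],[-0.1,0,0,0,0,0,0],[-0.1,0,0,0,0,0,0],[-0.1,0,0,0,0,0,0],[-0.1,0,0,0,0,0,0],[-0.1,0,0,0,0,0,0],[0,0,0,0,0,0,0]]]}}

```text
time_s: 26.65
eef_pos: [0.557, -0.0867, 0.1072]
eef_rot: [0.0, 0.743, 0.67, 0.0]
wrist_force: [-0.2, 1.0, -1.4]
opening: 0.136
grasp_force: 60.5
```

{"method": "jog_arm", "body": {"series": [[[-0.1,0,0,0,0,0,0],[-0.1,0,0,0,0,0,0],[-0.1,0,0,0,0,0,0],[-0.1,0,0,0,0,0,0],[-0.1,0,0,0,0,0,0],[-0.1,0,0,0,0,0,0],[-0.1,0,0,0,0,0,0],[-0.1,0,0,0,0,0,0],[-0.1,0,0,0,0,0,0],[0,0,0,0,0,0,0]]]}}

```text
time_s: 27.65
eef_pos: [0.5569, -0.0876, 0.1072]
eef_rot: [-0.0, 0.743, 0.67, -0.0]
wrist_force: [0.7, 0.1, -1.5]
opening: 0.134
grasp_force: 60.5
```

{"method": "jog_arm", "body": {"series": [[[-0.1,0,0,0,0,0,0],[-0.1,0,0,0,0,0,0],[-0.1,0,0,0,0,0,0],[-0.1,0,0,0,0,0,0],[-0.1,0,0,0,0,0,0],[-0.1,0,0,0,0,0,0],[-0.1,0,0,0,0,0,0],[-0.1,0,0,0,0,0,0],[-0.1,0,0,0,0,0,0],[0,0,0,0,0,0,0]]]}}

```text
time_s: 28.65
eef_pos: [0.5568, -0.0885, 0.1072]
eef_rot: [0.0, 0.743, 0.67, 0.0]
wrist_force: [0.3, 0.5, -1.0]
opening: 0.129
grasp_force: 60.5
```

{"method": "jog_arm", "body": {"series": [[[-0.1,0,0,0,0,0,0],[-0.1,0,0,0,0,0,0],[-0.1,0,0,0,0,0,0],[-0.1,0,0,0,0,0,0],[-0.1,0,0,0,0,0,0],[-0.1,0,0,0,0,0,0],[-0.1,0,0,0,0,0,0],[-0.1,0,0,0,0,0,0],[-0.1,0,0,0,0,0,0],[0,0,0,0,0,0,0]]]}}

```text
time_s: 29.65
eef_pos: [0.5567, -0.0886, 0.1071]
eef_rot: [-0.0, 0.743, 0.67, 0.0]
wrist_force: [0.8, 6.6, -1.0]
opening: 0.133
grasp_force: 60.5
```

That is contact with the stop at about 6 N, giving a stiffness of roughly 7 N/mm. I'll add 0.35 mm to reach about 8.5 N and hold.

{"method": "jog_arm", "body": {"series": [[[-0.1,0,0,0,0,0,0],[-0.1,0,0,0,0,0,0],[-0.1,0,0,0,0,0,0],[0,0,0,0,0,0,0],[0,0,0,0,0,0,0],[0,0,0,0,0,0,0],[0,0,0,0,0,0,0],[0,0,0,0,0,0,0],[0,0,0,0,0,0,0],[0,0,0,0,0,0,0]]]}}

```text
time_s: 30.65
eef_pos: [0.5567, -0.0886, 0.1071]
eef_rot: [-0.001, 0.742, 0.67, 0.0]
wrist_force: [-0.1, 8.0, -0.6]
opening: 0.134
grasp_force: 60.5
```

```bash
python3 o.py; python3 -c "
from m import *
t=Top(); f=t.f;s=Top('scene').f
a=cv2.resize(f[120:220,270:400],None,fx=4,fy=4,interpolation=cv2.INTER_CUBIC); b=cv2.resize(s[210:310,230:300],None,fx=4,fy=4,interpolation=cv2.INTER_CUBIC)
cv2.imwrite('pics/e.png',np.hstack([a,b]))"
```

```text
[ 0.55669 -0.08859  0.10711] [ 8.   -0.88  0.58] [-0.032  0.795 -0.069] 30.65
```

View pics/e.png

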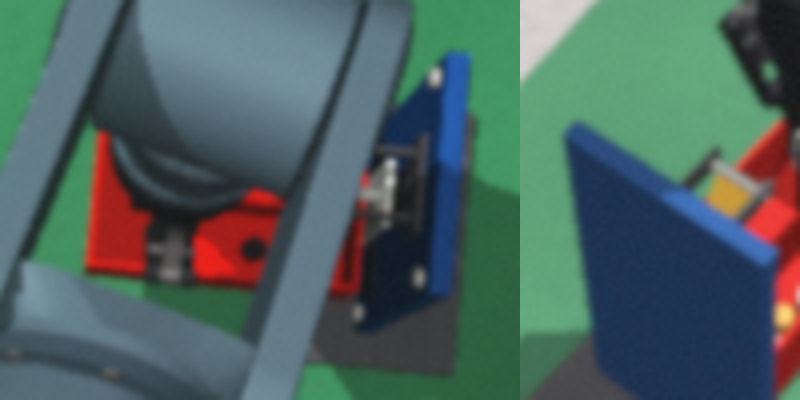

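The strap at about (385,180) is deep inside, the arm hides the flap in the top view, and the right-hand view shows the flap shut; the stop force is 8 N. Now I pull back toward the flap.

{"method": "jog_arm", "body": {"series": [[[0.5,0,0,0,0,0,0],[1,0,0,0,0,0,0],[1.5,0,0,0,0,0,0],[2,0,0,0,0,0,0],[2,0,0,0,0,0,0],[2,0,0,0,0,0,0],[2,0,0,0,0,0,0],[1.5,0,0,0,0,0,0],[0.5,0,0,0,0,0,0],[0,0,0,0,0,0,0]]]}}

```text
time_s: 31.75
eef_pos: [0.5581, -0.0766, 0.1072]
eef_rot: [-0.0, 0.743, 0.67, 0.0]
wrist_force: [-0.6, 0.6, -1.0]
opening: 0.13
grasp_force: 60.5
```

```bash
python3 o.py
```

```text
[ 0.55807 -0.07656  0.10721] [ 0.5  -0.61  1.  ] [ 0.023 -0.128  0.001] 31.75
```

{"method": "jog_arm", "body": {"series": [[[0.1,0,0,0,0,0,0],[0.1,0,0,0,0,0,0],[0.1,0,0,0,0,0,0],[0.1,0,0,0,0,0,0],[0.1,0,0,0,0,0,0],[0.1,0,0,0,0,0,0],[0.1,0,0,0,0,0,0],[0.1,0,0,0,0,0,0],[0,0,0,0,0,0,0],[0,0,0,0,0,0,0]]]}}

```text
time_s: 32.75
eef_pos: [0.5581, -0.0759, 0.1072]
eef_rot: [0.0, 0.743, 0.67, -0.0]
wrist_force: [0.7, -1.9, -0.2]
opening: 0.135
grasp_force: 60.5
```

{"method": "jog_arm", "body": {"series": [[[0.1,0,0,0,0,0,0],[0.1,0,0,0,0,0,0],[0.1,0,0,0,0,0,0],[0.1,0,0,0,0,0,0],[0.1,0,0,0,0,0,0],[0.1,0,0,0,0,0,0],[0.1,0,0,0,0,0,0],[0.1,0,0,0,0,0,0],[0,0,0,0,0,0,0],[0,0,0,0,0,0,0]]]}}

```text
time_s: 33.75
eef_pos: [0.5582, -0.0751, 0.1072]
eef_rot: [-0.0, 0.743, 0.67, -0.0]
wrist_force: [-0.3, -0.8, -1.3]
opening: 0.132
grasp_force: 60.5
```

{"method": "jog_arm", "body": {"series": [[[0.1,0,0,0,0,0,0],[0.1,0,0,0,0,0,0],[0.1,0,0,0,0,0,0],[0.1,0,0,0,0,0,0],[0.1,0,0,0,0,0,0],[0.1,0,0,0,0,0,0],[0.1,0,0,0,0,0,0],[0.1,0,0,0,0,0,0],[0,0,0,0,0,0,0],[0,0,0,0,0,0,0]]]}}

```text
time_s: 34.75
eef_pos: [0.5583, -0.0743, 0.1072]
eef_rot: [-0.0, 0.743, 0.67, 0.0]
wrist_force: [-0.3, -0.9, -0.6]
opening: 0.13
grasp_force: 60.5
```

{"method": "jog_arm", "body": {"series": [[[0.1,0,0,0,0,0,0],[0.1,0,0,0,0,0,0],[0.1,0,0,0,0,0,0],[0.1,0,0,0,0,0,0],[0.1,0,0,0,0,0,0],[0.1,0,0,0,0,0,0],[0.1,0,0,0,0,0,0],[0.1,0,0,0,0,0,0],[0,0,0,0,0,0,0],[0,0,0,0,0,0,0]]]}}

```text
time_s: 35.75
eef_pos: [0.5583, -0.0735, 0.1072]
eef_rot: [-0.0, 0.743, 0.67, 0.0]
wrist_force: [-0.2, -1.4, -1.6]
opening: 0.129
grasp_force: 60.5
```

{"method": "jog_arm", "body": {"series": [[[0.1,0,0,0,0,0,0],[0.1,0,0,0,0,0,0],[0.1,0,0,0,0,0,0],[0.1,0,0,0,0,0,0],[0.1,0,0,0,0,0,0],[0.1,0,0,0,0,0,0],[0.1,0,0,0,0,0,0],[0.1,0,0,0,0,0,0],[0,0,0,0,0,0,0],[0,0,0,0,0,0,0]]]}}

```text
time_s: 36.75
eef_pos: [0.5584, -0.0727, 0.1072]
eef_rot: [-0.0, 0.743, 0.67, 0.0]
wrist_force: [-0.1, -1.9, -1.4]
opening: 0.133
grasp_force: 60.5
```

{"method": "jog_arm", "body": {"series": [[[0.1,0,0,0,0,0,0],[0.1,0,0,0,0,0,0],[0.1,0,0,0,0,0,0],[0.1,0,0,0,0,0,0],[0.1,0,0,0,0,0,0],[0.1,0,0,0,0,0,0],[0.1,0,0,0,0,0,0],[0,0,0,0,0,0,0],[0,0,0,0,0,0,0],[0,0,0,0,0,0,0]]]}}

```text
time_s: 37.75
eef_pos: [0.5585, -0.0722, 0.1072]
eef_rot: [0.0, 0.743, 0.67, -0.0]
wrist_force: [-1.2, -3.1, -1.3]
opening: 0.129
grasp_force: 60.6
```

```bash
python3 o.py; python3 -c "
from m import *
t=Top(); f=t.f;s=Top('scene').f
a=cv2.resize(f[120:220,270:400],None,fx=4,fy=4,interpolation=cv2.INTER_CUBIC); b=cv2.resize(s[210:310,230:300],None,fx=4,fy=4,interpolation=cv2.INTER_CUBIC)
cv2.imwrite('pics/g.png',np.hstack([a,b]))"
```

```text
[ 0.55849 -0.07218  0.1072 ] [-3.24 -0.9   1.27] [ 0.049 -0.501  0.003] 37.75
```

View pics/g.png

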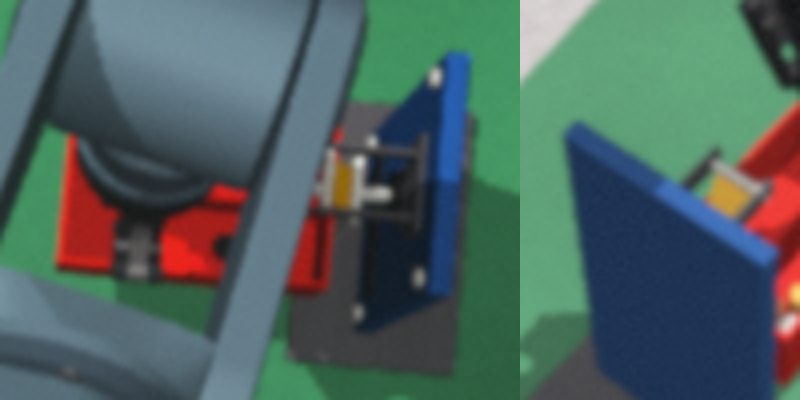

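The flap at (343,185) is shut with the strap just behind it on the board side, and the pull is now about 3 N. I'll add 0.7 mm to bring it to about 8 N.

{"method": "jog_arm", "body": {"series": [[[0.1,0,0,0,0,0,0],[0.1,0,0,0,0,0,0],[0.1,0,0,0,0,0,0],[0.1,0,0,0,0,0,0],[0.1,0,0,0,0,0,0],[0.1,0,0,0,0,0,0],[0.1,0,0,0,0,0,0],[0,0,0,0,0,0,0],[0,0,0,0,0,0,0],[0,0,0,0,0,0,0]]]}}

```text
time_s: 38.85
eef_pos: [0.5586, -0.072, 0.1073]
eef_rot: [0.0, 0.743, 0.67, -0.0]
wrist_force: [-1.1, -6.6, -1.2]
opening: 0.13
grasp_force: 60.6
```

```bash
python3 o.py
```

```text
[ 0.5586  -0.07196  0.10727] [-6.65 -0.46  1.19] [ 0.06  -0.909 -0.005] 38.85
```

{"method": "jog_arm", "body": {"series": [[[0.1,0,0,0,0,0,0],[0.1,0,0,0,0,0,0],[0.1,0,0,0,0,0,0],[0,0,0,0,0,0,0],[0,0,0,0,0,0,0],[0,0,0,0,0,0,0],[0,0,0,0,0,0,0],[0,0,0,0,0,0,0],[0,0,0,0,0,0,0],[0,0,0,0,0,0,0]]]}}

```text
time_s: 39.85
eef_pos: [0.5586, -0.0719, 0.1073]
eef_rot: [0.0, 0.743, 0.67, -0.0]
wrist_force: [-0.2, -7.4, -0.4]
opening: 0.13
grasp_force: 60.6
```

```bash
python3 o.py
```

```text
[ 0.55861 -0.07192  0.10726] [-7.41  0.6   0.39] [ 0.071 -0.994  0.074] 39.85
```

I'll nudge to about 8.5 N and hold, then relax 3 mm inward. After that I tilt the caddy about the eye into its hanging attitude for a gentle release.

{"method": "jog_arm", "body": {"series": [[[0.1,0,0,0,0,0,0],[0.1,0,0,0,0,0,0],[0,0,0,0,0,0,0],[0,0,0,0,0,0,0],[0,0,0,0,0,0,0],[-0.5,0,0,0,0,0,0],[-1,0,0,0,0,0,0],[-1.5,0,0,0,0,0,0],[-1.5,0,0,0,0,0,0],[0,0,0,0,0,0,0]]]}}

```text
time_s: 40.85
eef_pos: [0.5581, -0.075, 0.1071]
eef_rot: [-0.0, 0.742, 0.67, 0.0]
wrist_force: [-0.1, 0.8, -1.3]
opening: 0.133
grasp_force: 60.6
```

{"method": "jog_arm", "body": {"series": [[[-0.4,0,1.1,0,-0.01,0,0],[-0.8,0,2.2,0,-0.02,0,0],[-0.8,0,2.2,0,-0.02,0,0],[-0.8,0,2.2,0,-0.02,0,0],[-0.4,0,1.1,0,-0.01,0,0],[0,0,0,0,0,0,0],[0,0,0,0,0,0,0],[0,0,0,0,0,0,0],[0,0,0,0,0,0,0],[0,0,0,0,0,0,0]]]}}

```text
time_s: 41.85
eef_pos: [0.5578, -0.0787, 0.0985]
eef_rot: [0.027, 0.742, 0.669, -0.03]
wrist_force: [0.1, -0.1, -0.8]
opening: 0.131
grasp_force: 60.6
```

```bash
python3 o.py
```

```text
[ 0.55778 -0.07868  0.09849] [-0.04  0.08  0.84] [ 0.004  0.112 -0.038] 41.85
```

{"method": "jog_arm", "body": {"series": [[[-0.4,0,1.1,0,-0.01,0,0],[-0.8,0,2.2,0,-0.02,0,0],[-0.8,0,2.2,0,-0.02,0,0],[-0.8,0,2.2,0,-0.02,0,0],[-0.8,0,2.2,0,-0.02,0,0],[-0.4,0,1.1,0,-0.01,0,0],[0,0,0,0,0,0,0],[0,0,0,0,0,0,0],[0,0,0,0,0,0,0],[0,0,0,0,0,0,0]]]}}

```text
time_s: 42.85
eef_pos: [0.5573, -0.0839, 0.0881]
eef_rot: [0.06, 0.74, 0.667, -0.067]
wrist_force: [-0.1, 1.0, -1.0]
opening: 0.132
grasp_force: 60.7
```

```bash
python3 o.py
```

```text
[ 0.55732 -0.08389  0.0881 ] [ 1.15 -0.25  0.79] [-0.018  0.124 -0.022] 42.85
```

{"method": "jog_arm", "body": {"series": [[[0,0,0,0,0,0,40],[0,0,0,0,0,0,40],[0,0,0,0,0,0,40],[0,0,0,0,0,0,40],[0,0,0,0,0,0,40],[0,0,0,0,0,0,40],[0,0,0,0,0,0,40],[0,0,0,0,0,0,40],[0,0,0,0,0,0,40],[0,0,0,0,0,0,40]]]}}

```text
time_s: 43.85
eef_pos: [0.5573, -0.084, 0.0881]
eef_rot: [0.06, 0.74, 0.667, -0.067]
wrist_force: [0.3, 0.3, 0.1]
opening: 0.466
grasp_force: 0.0
```

{"method": "jog_arm", "body": {"series": [[[1,0,-5,0,0,0,40],[2,0,-10,0,0,0,40],[3,0,-15,0,0,0,40],[3,0,-15,0,0,0,40],[5,0,-20,0,0,0,40],[10,0,-20,0,0,0,40],[10,0,-20,0,0,0,40],[10,0,-20,0,0,0,40],[10,0,-15,0,0,0,40],[10,0,-10,0,0,0,40]]]}}

```text
time_s: 44.85
eef_pos: [0.5672, 0.0064, 0.2265]
eef_rot: [0.061, 0.739, 0.667, -0.066]
wrist_force: [-0.9, 0.3, 0.1]
opening: 0.471
grasp_force: 0.0
```

{"method": "jog_arm", "body": {"series": [[[20,0,-10,0,0,0,40],[30,0,0,0,0,0,40],[40,0,0,0,0,0,40],[40,0,0,0,0,0,40],[40,0,0,0,0,0,40],[30,0,0,0,0,0,40],[20,0,0,0,0,0,40],[10,0,0,0,0,0,40],[0,0,0,0,0,0,40],[0,0,0,0,0,0,40]]]}}

```text
time_s: 45.85
eef_pos: [0.5901, 0.2312, 0.193]
eef_rot: [0.06, 0.74, 0.667, -0.067]
wrist_force: [0.2, -0.8, 0.2]
opening: 0.473
grasp_force: 0.0
```

```bash
python3 o.py; python3 -c "
from m import *
t=Top(); f=t.f;s=Top('scene').f
a=cv2.resize(f[120:220,270:400],None,fx=4,fy=4,interpolation=cv2.INTER_CUBIC); b=cv2.resize(s[210:310,230:300],None,fx=4,fy=4,interpolation=cv2.INTER_CUBIC)
cv2.imwrite('pics/k.png',np.hstack([a,b]))
hsv=cv2.cvtColor(f,cv2.COLOR_BGR2HSV); H,S=hsv[...,0],hsv[...,1]
m=((H<6)|(H>174))&(S>150); m[:120]=0;m[230:]=0;m[:,:250]=0;m[:,400:]=0
Q=t.P[m]; print(m.sum(),np.percentile(Q[:,1],[2,98]).round(3),[(lo,np.percentile(Q[(Q[:,1]>lo)&(Q[:,1]<lo+.02),2],95).round(3)) for lo in (-.18,-.16,-.14,-.12,-.1,-.08,-.06)])"
```

```text
[0.5901  0.23122 0.19304] [-0.8   0.27 -0.07] [ 0.035  0.087 -0.017] 45.85
2118 [nan nan] [(-0.18, np.float64(0.094)), (-0.16, np.float64(0.086)), (-0.14, np.float64(0.081)), (-0.12, np.float64(0.077)), (-0.1, np.float64(0.114)), (-0.08, np.float64(0.073)), (-0.06, np.float64(0.069))]
```

View pics/k.png

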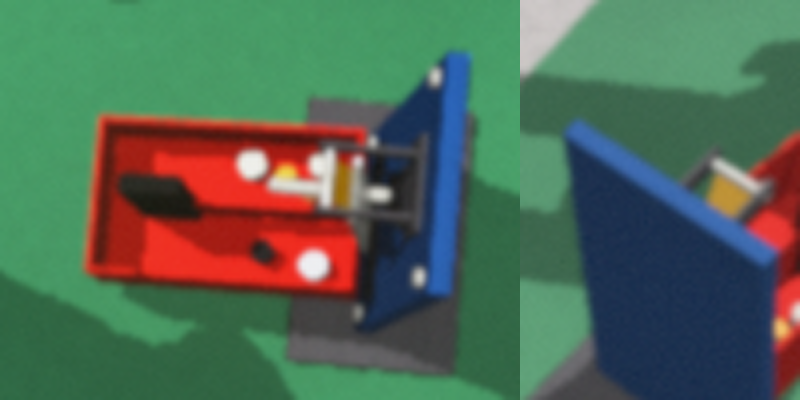

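The caddy now hangs on the peg, with its back end at about (95,200) and its front at about (360,210). It sags about 13°, the peg at (295,187) sticks out in front of the shut flap at (343,185), and the strap sits behind the flap. The robot is clear, so I'm handing in.

```bash
python3 -c "
from bench import ctrl
print(ctrl.hand_in())"
```

```text
the job is handed in; nothing more can be done
None
```

The red caddy hangs on the blue rack's peg behind the shut flap. It was pressed onto the stop at about 8 N and pulled back against the flap at about 7.5 N by wrist-force readings (slightly under your 8 N, with one further small nudge not read), and the job is handed in with no verdict returned.

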